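# Pop the touch-latch lid of the parts box

### The job

Open the white spring lid of the particleboard parts box: first push the steel-handled wooden sliding door all the way along its rails to the stop, so that it is off the lid, and then press the lid down on its red dot and let go, so that the catch releases and the lid springs ajar by itself. Do not lift the lid any further, and leave the loose things around (cup, carabiner, ratchet, screwdriver, jar, small yellow bin) standing where they are.

Things in the scene. Friction and masses are not known exactly. Their poses are not given: they have to be found in the camera images.
- parts_box: Fixed particleboard box 240 (own x) x 520 (own y) x 100 mm high. Origin: underside, mid x; spans own y -310 to +210. Own x points away from the robot, y to its left along the rails, z up. Along y: deck (-310 to -200, top 100, holds cup and carabiner), white lid (-193 to -17), open cubby (-5 to 198). Rails at x -106 and +106, tops at 106, carry the door. Place and yaw vary.
- door (a joint): Travel (m) of the wooden sliding door along the box's own +y: 0 = right-hand stop, covering the lid; 0.2 = left-hand stop, over the open cubby, lid fully uncovered (clear from 0.18). Starts between 0 and 0.07 and stays where left; moves with 2 to 3 N. Door: 222 (x) x 190 (y) x 12 mm, top face 118 mm above the work surface.
- door_handle (a point): Middle of the stainless handle bar on the door's top centre. Round bar, 10 mm thick, 120 mm long along the box's own x, its axis 148 mm above the work surface and 30 mm above the door's top face, on a post at each end. Pushing the bar's side along own +y slides the door. Axes as the box's.
- lid (a joint): Angle (rad) of the white lid, 158 (x) x 176 mm, hinged at its far edge: 0 = shut and latched (start); pressed in is negative, stop at -0.05; positive = near edge up. Pressing the dot 4 mm or more down (about 3 N; stop at 6 to 7 mm) frees the catch; as the finger withdraws upward the spring lifts the lid to 0.35-0.45 rad (edge 60 mm up) and holds it. It does not latch again in the run.
- press_dot (a point): Centre of the red dot, 26 mm across, on the lid's top face: mid-width, 135 mm from the hinge, 24 mm from the lid's near edge, 100 mm above the work surface when shut. Moves with the lid. Covered by the door at the start; once the door is fully over, it is free from above.
- cup: Loose white ceramic cup of blue tile spacers, 62 mm across, 55 mm high, on the box's fixed deck. Origin: centre of its underside. Leave it alone.
- carabiner: Loose aluminium carabiner, 80 by 50 by 10 mm, lying on the box's fixed deck. Origin: centre of its underside. Leave it alone.
- ratchet: Loose black ratchet, 195 mm long, 33 mm wide, 26 mm high, lying on the work surface to one side. Origin: at its underside near mid-length, own x towards the head. Leave it alone.
- screwdriver: Loose red-handled screwdriver, 200 mm long, lying on the work surface to one side. Origin at its underside. Leave it alone.
- jar: Loose glass jar with a steel cap, 64 mm across, 80 mm high, on the work surface to one side. Origin: centre of its underside. Leave it alone.
- small_bin: Loose yellow plastic bin, 100 by 80 by 50 mm, on the work surface to the robot's right. Origin: centre of its underside. Leave it alone.

How it is judged (in metres and radians):
On the way, in this order (a step that is already met when the one before it is completed fails the run):
1. the sliding door is pushed to its left-hand stop with the lid still latched shut (value of joint door above 0.185 m and value of joint lid below 0.03 rad), for 0.2 s.
2. the lid is pressed in by the fingers at its red dot (value of joint lid below -0.015 rad and contact force between the fingers and lid above 0.5 N and horizontal distance between the grasp point and press_dot below 0.06 m), for 0.02 s.
3. the catch has released and the lid has sprung ajar (value of joint lid above 0.25 rad and value of joint door above 0.18 m), for 0.2 s.
At the end, for the whole second after the job is handed in: The sliding door is within 15 mm of its left-hand stop, the lid stands ajar between 0.25 and 0.6 rad and at rest, and each of the six loose things is within 20 mm of where it started (value of joint door above 0.185 m and value of joint lid between 0.25 and 0.6 rad and velocity of joint lid between -0.1 and 0.1 rad/s and distance of each of cup, carabiner, ratchet, screwdriver, small_bin, jar from where it was at the start of the episode below 0.02 m); the robot touches nothing.
It fails at once if the lid is lifted beyond ajar (more than 0.8 rad) (value of joint lid above 0.8 rad).
It fails at once if a bystander is lifted, carried or shoved more than 30 mm (distance of any of cup, carabiner, ratchet, screwdriver, jar, small_bin from where it was at the start of the episode above 0.03 m).
It also fails if it takes over 48 s, if anything falls off the work surface, if the arm or the gripper's body presses on something with over 40 N, if the wrist force passes 120 N, or if a joint passes its speed limit or range.

### The arm

A 7-joint arm with a two-finger parallel gripper is mounted at the origin on the work surface. World frame = base frame: x ahead of the robot, y to its left, z up, the work surface at z = 0. Lengths are in m, angles in degrees, forces in N, time in s.
With the tool pointing down it reaches from about 0.425 to 0.875 m from the base axis. Payload 4.7 kg.
Tool frame: the origin (TCP) lies on the centre line of the jaws, within the pads' length; the fingertips stand 8 mm ahead of it and the grasp point (between the pads) lies 11 mm behind it; z points along the fingers, y is the direction in which the jaws open and shut (so a half turn about z gives the same grasp; the last joint's range is limited). The gripper opens to 87 mm and grips with 3 to 60 N. Pads are 19 mm wide; open, the fingers measure 117 mm over their backs; the gripper's body (75 mm by 190 mm) begins 51 mm behind the grasp point.
Start: joints at [77.412, 18.392, -4.016, 83.108, 1.295, 78.541, -3.26], TCP at [0.151, -0.632, 0.191] pointing down, gripper open.
Joint ranges: [-163.93, 163.93], [-17.29, 119.83], [-79.2, 71.16], [3.27, 140.29], [-89.18, 269.18], [5.43, 117.66], [-154.24, 154.24]. Speed limits (degrees/s): [147.25, 147.25, 180, 180, 180, 180, 180].

### API

Orientations are given as [roll, pitch, yaw] about the fixed x, y, z axes, in that order (R = Rz(yaw) Ry(pitch) Rx(roll)).
In Python, from cell import env gives the robot as it stands. The module is installed in compiled form; this text tells all that it offers.
- The arm moves only by the tool move_arm, never from a script. Its argument "steps" is a list of rows, each a list of 2 entries, a list of its own where there are three numbers: the shift along the tool's x, y, z in m, then the turn about the tool's z in rad. A call has 1 to 20 rows; each row is the pose to reach, as a shift and turn from the pose commanded when the call began, along the tool's axes at that moment; what a row does not reach only later rows make up. A row lasts 1/8 s, in which the tool goes at most 62.5 mm and 10.7 degrees, less where a joint would pass 70% of its speed; a pose out of reach is approached as far as the arm can. A call with a gripper value outside its range is refused whole. "hand" is the closure, from -1 (fully open) to 1 (shut), set as the call begins (left out, the last holds). The fingers move at their own pace and stop on an object; "squeeze" is the grip in N (left out, the last holds). Time passes only in rows, so rows that repeat a pose let the fingers close. It gives the time, the measured TCP pose, the force and the opening at its end, in the units of the state.
- env.get_obs(): the state, without advancing time (a new reading comes with each control period).
- env.read_camera(name): name is "scene" or "top"; returns (picture, depth): 480x640x3 uint8, red, green, blue; 480x640 float32, m along the optical axis (not along the pixel's ray), 0 where there is no reading.
- env.calibration(name): a dict with "intrinsics" (3x3 intrinsics, pixels), "D" ([k1, k2, p1, p2, k3] as OpenCV has them; the pictures are not rectified), "position" and "orientation" of the camera in the world. Camera axes: x right, y up, looking along -z (the intrinsics and any distortion apply to the point x, -y, -z); pixel columns grow to the right and rows downward; lengths in m; the calibration is good to about 2 mm. A picture is of the moment at which its call begins. calibration takes no time and is no camera call.
- env.sign_off(): hands the job in, once; it reports no verdict.
Trained networks look in the newest picture that a camera, given by its name, has taken for a name from the list of things; names that differ only in an ending like _2 or _b are one class to them, and where a whole thing is asked for, a point or a joint stands for the part that bears it (a point fixed in the world has none). Each returns a list of dicts, best first, with "conf" (0 to 1); they miss things now and then, are a little off and sometimes report something else, mostly with a low value. They report only what shows in the picture. A call takes as long as a camera call.
- env.cut_out(camera, query): "region" (480x640 bool, what is visible of it) and "uv" ([column, row] in pixels, amid what is visible of it).
The state is a dict: "time_s": time; "qpos": joint angles; "joint_velocities": joint speeds; "effort": joint torques, N m; "tool_pos": TCP position; "tool_rot": TCP orientation; "force": force on the tool from outside, world axes, zero at the start; "wrist_torque": the same for the moment, N m; "grip_width": finger opening in m.
Only numpy, scipy, OpenCV 4.12 (cv2) and the standard library are available. Lean on these libraries where they do the work, as an engineer would, in place of code of your own. Each camera call takes 0.05 s, during which the arm holds its last target. There are 200 camera calls.

## Working session

There is one attempt and no reset: what is moved stays moved. The work goes in short steps, Python scripts to look and compute and a tool call to move; the robot and the scene stay as the last step left them, time stands still between calls to the robot, and variables do not carry over. Pictures are saved under pics/ and viewed, about 8 in all and at most 12, crops included, and the job is handed in when it is done.

Besides the shell and the picture viewer there is one more tool, called after "Call:" as name(argument=value, ...) on one line, values as JSON. move_arm: Moves the arm, as the interface text tells. Its arguments: {"type":"object","properties":{"steps":{"type":"array"},"hand":{"type":"number"},"squeeze":{"type":"number"}},"required":["steps"]}

```bash
mkdir -p pics; cat > h.py <<'E'
import numpy as np, cv2
from cell import env
from scipy.spatial.transform import Rotation as Ro
def world(cam,uv,depth):
    c=env.calibration(cam);K=np.array(c["intrinsics"]);D=np.array(c["D"])
    uv=np.atleast_2d(uv).astype(float)
    n=cv2.undistortPoints(uv.reshape(-1,1,2),K,D).reshape(-1,2)
    p=np.c_[n[:,0],-n[:,1],-np.ones(len(n))]*np.asarray(depth).reshape(-1,1)
    o=np.array(c["orientation"],float)
    R=o if o.shape==(3,3) else (Ro.from_euler('xyz',o,degrees=True).as_matrix() if o.size==3 else None)
    return p@R.T+np.array(c["position"])
def cloud(cam,mask,depth):
    m=mask&(depth>0);v,u=np.nonzero(m);return world(cam,np.c_[u,v],depth[m])
E
python3 - <<'E'
from h import *
print({k:v for k,v in env.get_obs().items()})
for c in("scene","top"):
    print(env.calibration(c))
    p,d=env.read_camera(c);cv2.imwrite(f"pics/{c}0.png",p[:,:,::-1])
    np.save(c+"d.npy",d)
    for q in("door","door_handle","parts_box"):
        for r in env.cut_out(c,q)[:2]:
            X=cloud(c,r["region"],d)
            print(c,q,r["conf"],r["uv"],r["region"].sum(),np.median(X,0),X.min(0),X.max(0))
E
```

```text
{'time_s': 0.0, 'qpos': array([77.41359925, 18.43801356, -4.0163032 , 83.17789242,  1.29382491,
       78.54122035, -3.26015179]), 'joint_velocities': array([ 0.0096743 , -0.00693676, -0.00195435, -0.03993811,  0.00613847,
       -0.00568749,  0.01461588]), 'effort': array([ 9.58043483e-05, -4.91291177e+01, -4.03586654e-01, -3.12522483e+01,
       -6.38216618e-02,  4.37113491e-02,  1.62532306e-04]), 'tool_pos': array([ 0.15038588, -0.63170128,  0.18944734]), 'tool_rot': array([-1.79888061e+02,  4.56609288e-03,  1.33965670e+01]), 'force': array([0.39606295, 0.34544228, 0.13892713]), 'wrist_torque': array([ 0.03118837, -0.02276094,  0.01028652]), 'grip_width': 0.08716854608841333}
{'intrinsics': array([[523.88704903,   0.        , 320.24144887],
       [  0.        , 523.88704903, 232.90452465],
       [  0.        ,   0.        ,   1.        ]]), 'D': array([0.03742862, 0.        , 0.        , 0.        , 0.        ]), 'position': array([ 1.20053846, -0.70736743,  1.37810631]), 'orientation': array([37.18564286,  0.31822003, 41.79399541])}
scene door 0.89 [312.3, 246.0] 3981 [ 0.57936
[... 675 characters left out ...]
([0.33071774, 0.01265892, 1.5248385 ]), 'orientation': array([  9.16717254,  -0.52065891, -88.51319634])}
top door 0.74 [366.9, 236.5] 559 [ 0.58613087 -0.15092928  0.10011301] [ 0.5034122  -0.17456819  0.0072013 ] [ 0.6825832  -0.12555238  0.12406604]
top door 0.66 [328.2, 236.2] 5253 [ 0.56825026 -0.04059696  0.11808274] [ 0.4482636  -0.1473654   0.01256154] [0.69571168 0.06673637 0.15885243]
top door_handle 0.95 [329.3, 238.8] 5223 [ 0.56817754 -0.03882597  0.11809994] [ 0.45103891 -0.15141273  0.01082374] [0.6914484  0.06988681 0.15885243]
top parts_box 0.58 [318.9, 240.4] 14826 [ 0.56254017 -0.00762542  0.10133113] [ 0.40983704 -0.29107071 -0.00647269] [0.73805929 0.25668996 0.15885243]
```

```bash
python3 - <<'E'
from h import *
a=cv2.imread("pics/top0.png");b=cv2.imread("pics/scene0.png")
cv2.imwrite("pics/both0.png",cv2.resize(np.vstack([a[130:370],b[120:390]]),(750,598)))
d=np.load("topd.npy")
v,u=np.mgrid[0:480,0:640];W=world("top",np.c_[u.ravel(),v.ravel()],d.ravel())
W=W[d.ravel()>0]
near=(abs(W[:,0]-.57)<.2)&(abs(W[:,1])<.33)
D=W[near&(abs(W[:,2]-.118)<.004)]
r=cv2.minAreaRect(D[:,:2].astype(np.float32));print("door",r,len(D))
H=W[near&(W[:,2]>.138)&(W[:,2]<.165)&(W[:,1]>-.12)]
print("handle",cv2.minAreaRect(H[:,:2].astype(np.float32)),np.median(H,0),len(H))
B=W[near&(W[:,2]>.09)&(W[:,2]<.165)]
print("box",cv2.minAreaRect(B[:,:2].astype(np.float32)))
E
```

```text
door ((0.5650475025177002, -0.007700890302658081), (0.22663478553295135, 0.4906654357910156), 8.56352710723877) 4228
handle ((0.570620596408844, -0.03982800990343094), (0.11997148394584656, 0.009931668639183044), 8.944997787475586) [ 0.57070949 -0.03919724  0.15140986] 155
box ((0.5690277814865112, -0.022119522094726562), (0.242060586810112, 0.5228244662284851), 8.8436279296875)
```

View pics/both0.png

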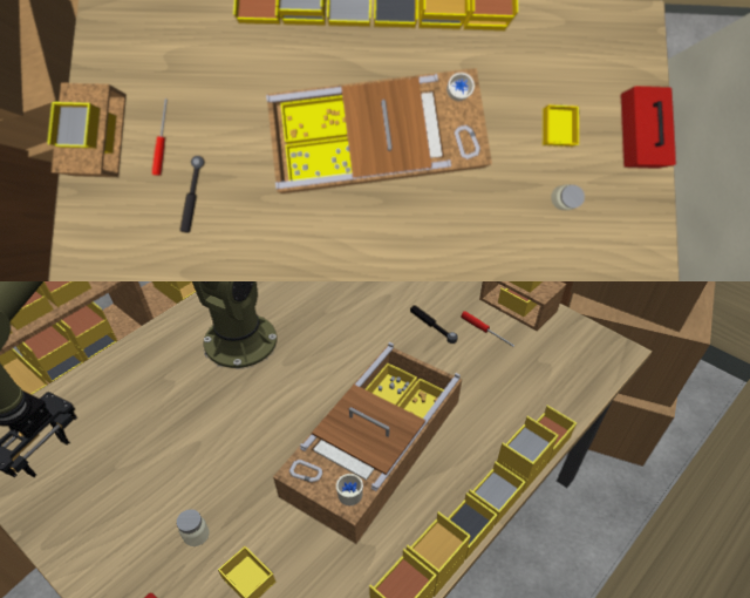

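The top picture shows the door centred at (387,122) in the collage, over most of the lid, with its handle bar at (386,124). The cup and carabiner are on the deck at the right. The box yaw is about +8.9°, and the door needs roughly 0.16 m more travel. I'll approach with closed fingers to the right of the bar.

Call:
move_arm(steps=[[[0,0,-0.04],0],[[0.543,-0.439,-0.04],0.079],[[0.543,-0.439,-0.04],0.079],[[0.543,-0.439,-0.04],0.079],[[0.543,-0.439,-0.04],0.079],[[0.543,-0.439,-0.04],0.079],[[0.543,-0.439,-0.04],0.079],[[0.543,-0.439,-0.04],0.079],[[0.543,-0.439,-0.04],0.079],[[0.543,-0.439,-0.04],0.079],[[0.543,-0.439,-0.04],0.079],[[0.543,-0.439,-0.04],0.079],[[0.543,-0.439,-0.04],0.079],[[0.543,-0.439,-0.04],0.079],[[0.543,-0.439,-0.04],0.079],[[0.543,-0.439,-0.04],0.079],[[0.543,-0.439,-0.04],0.079],[[0.543,-0.439,-0.04],0.079]], hand=1)

```text
time_s: 2.65
tool_pos: [0.5769, -0.08, 0.2307]
tool_rot: [180.0, -0.0, 8.8]
force: [-0.9, 0.0, -0.3]
grip_width: 0.0008
```

Call:
move_arm(steps=[[[0,0,0.045],0],[[0,0,0.09],0],[[0,0,0.092],0],[[0,-0.01,0.092],0],[[0,-0.025,0.092],0],[[0,-0.04,0.092],0],[[0,-0.055,0.092],0],[[0,-0.07,0.092],0],[[0,-0.085,0.092],0],[[0,-0.1,0.092],0],[[0,-0.115,0.092],0],[[0,-0.13,0.092],0],[[0,-0.145,0.092],0],[[0,-0.16,0.092],0],[[0,-0.17,0.092],0],[[0,-0.175,0.092],0],[[0,-0.18,0.092],0],[[0,-0.18,0.092],0]])

```text
time_s: 4.9
tool_pos: [0.5493, 0.0985, 0.1385]
tool_rot: [180.0, 0.0, 8.9]
force: [-0.1, -0.4, -0.3]
grip_width: 0.0005
```

Call:
move_arm(steps=[[[0,-0.004,0],0],[[0,-0.008,0],0],[[0,-0.012,0],0],[[0,-0.012,0],0]])

```text
time_s: 5.4
tool_pos: [0.5474, 0.1108, 0.1386]
tool_rot: [-180.0, -0.0, 8.9]
force: [-1.1, -0.5, -0.1]
grip_width: 0.0005
```

```bash
python3 - <<'E'
from h import *
p,d=env.read_camera("top");q,e=env.read_camera("scene")
cv2.imwrite("pics/b1.png",cv2.resize(np.vstack([p[130:370],q[120:390]])[:,:,::-1],(750,598)))
print(env.get_obs()["force"])
E
```

```text
[ 1.3439954  -0.24143939 -0.51743592]
```

View pics/b1.png

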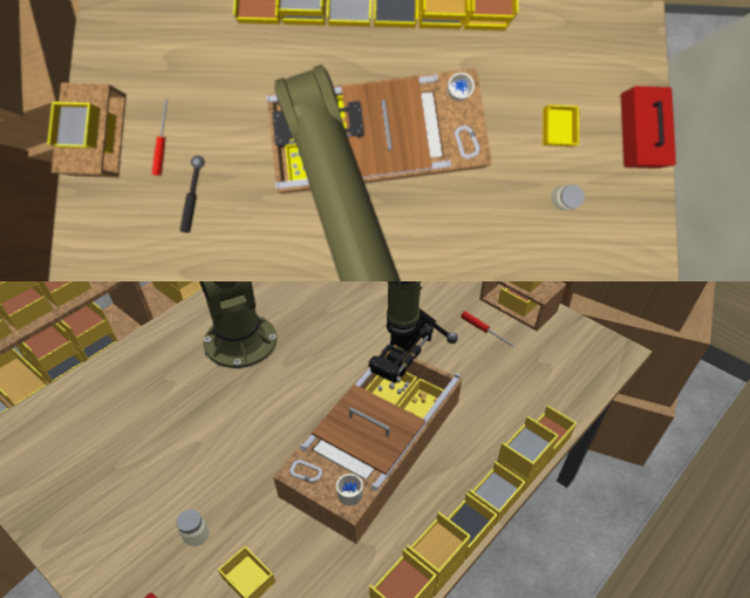

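```bash
python3 - <<'E'
from h import *
p,d=env.read_camera("top");q,e=env.read_camera("scene")
t=env.get_obs();print(t["tool_pos"])
def px(c,P):
    k=env.calibration(c);R=Ro.from_euler('xyz',k["orientation"],degrees=True).as_matrix()
    x=R.T@(np.array(P)-k["position"]);x=x*[1,-1,-1]
    return cv2.projectPoints(x.reshape(1,3),np.zeros(3),np.zeros(3),k["intrinsics"],k["D"])[0].ravel()
tip=t["tool_pos"]-[0,0,.008]
q=q.copy();p=p.copy();S=4
for n,im,(u0,v0) in(("scene",q,(270,150)),("top",p,(210,170))):
    c=cv2.resize(im[v0:v0+140,u0:u0+190],None,fx=S,fy=S,interpolation=cv2.INTER_CUBIC)
    for P,col in((tip,(255,0,0)),([.5706,-.0398,.148],(0,255,0))):
        a=px(n,P);print(n,a);cv2.circle(c,tuple(int(x) for x in (a-[u0,v0])*S),5,col,2)
    cv2.imwrite(f"pics/z_{n}.png",c[:,:,::-1])
E
```

```text
[0.54750268 0.10998332 0.13847555]
scene [341.13084142 207.64380603]
scene [314.12658713 237.19569913]
top [274.92752341 244.11478709]
top [329.43974834 236.28292733]
```

View pics/z_scene.png

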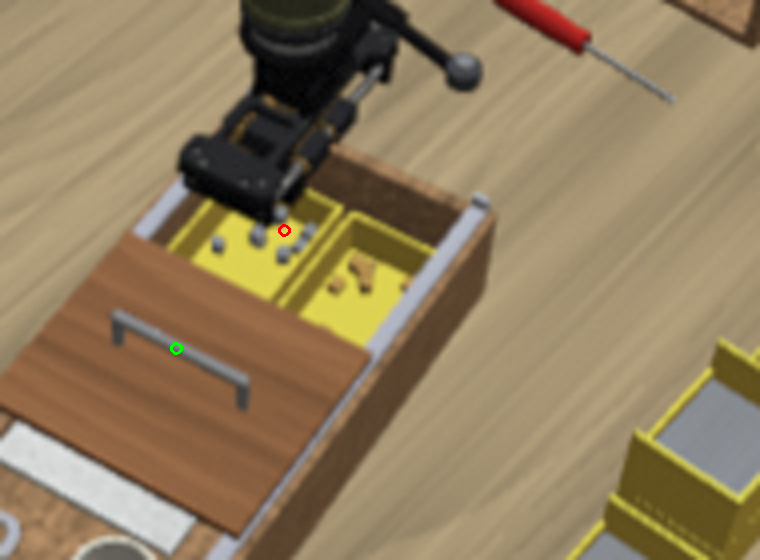

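View pics/z_top.png

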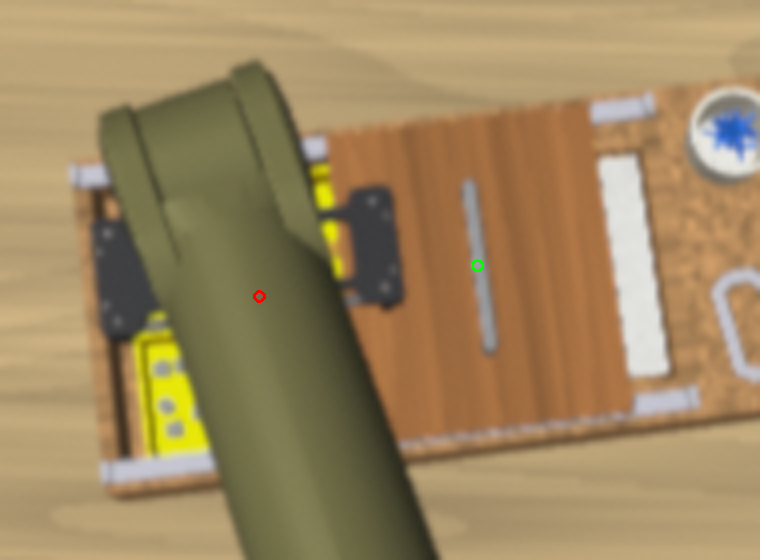

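```bash
python3 - <<'E'
from h import *
t=env.get_obs()["tool_pos"];a=np.radians(8.9)
for c in("scene","top"):
    p,d=env.read_camera(c);X=cloud(c,np.ones((480,640),bool),d)
    L=X-t; L=np.c_[L[:,:2]@[[np.cos(a),-np.sin(a)],[np.sin(a),np.cos(a)]],X[:,2]]
    m=(abs(L[:,0])<.1)&(abs(L[:,1])<.12)&(L[:,2]>.112)&(L[:,2]<.35)
    L=L[m];print(c,len(L))
    for z in np.arange(.11,.34,.01):
        s=L[(L[:,2]>=z)&(L[:,2]<z+.01)]
        if len(s):print(round(z,3),len(s),s.min(0).round(3),s.max(0).round(3))
E
```

```text
scene 2467
0.11 439 [-0.1   -0.12   0.112] [0.1   0.004 0.12 ]
0.12 662 [-0.1  -0.12  0.12] [ 0.1   -0.056  0.13 ]
0.13 2 [-0.043 -0.104  0.131] [ 0.094 -0.097  0.131]
0.17 7 [-0.002 -0.008  0.174] [0.01  0.011 0.178]
0.18 14 [ 0.004 -0.011  0.18 ] [0.011 0.009 0.19 ]
0.19 8 [ 0.007 -0.013  0.191] [0.013 0.01  0.2  ]
0.2 2 [ 0.009 -0.01   0.201] [ 0.01  -0.001  0.205]
0.21 1 [ 0.003 -0.01   0.215] [ 0.003 -0.01   0.215]
0.23 3 [-0.011 -0.027  0.236] [0.027 0.087 0.239]
0.24 55 [-0.037 -0.088  0.242] [0.037 0.084 0.25 ]
0.25 131 [-0.035 -0.089  0.25 ] [0.038 0.088 0.26 ]
0.26 228 [-0.04  -0.092  0.26 ] [0.039 0.094 0.27 ]
0.27 147 [-0.039 -0.096  0.27 ] [0.037 0.095 0.28 ]
0.28 451 [-0.037 -0.097  0.28 ] [0.038 0.097 0.29 ]
0.29 90 [-0.035 -0.098  0.29 ] [0.036 0.085 0.3  ]
0.3 53 [-0.024 -0.019  0.3  ] [0.026 0.038 0.31 ]
0.31 39 [-0.025 -0.018  0.31 ] [0.027 0.011 0.32 ]
0.32 11 [ 0.008 -0.019  0.321] [ 0.022 -0.008  0.328]
0.33 24 [ 0.02  -0.017  0.331] [0.038 0.044 0.34 ]
0.34 100 [-0.034 -0.037  0.34 ] [0.039 0.052 0.35 ]
top 1855
0.11 778 [-0.1   -0.12   0.112] [ 0.1   -0.057  0.12 ]
0.12 268 [-0.1  -0.12  0.12] [0.1   0.119 0.128]
0.24 4 [-0.038  0.067  0.241] [-0.033  0.086  0.249]
0.25 28 [-0.038 -0.085  0.252] [0.031 0.069 0.26 ]
0.26 12 [-0.038 -0.092  0.26 ] [-0.03   0.088  0.269]
0.27 106 [-0.039 -0.094  0.27 ] [0.037 0.095 0.28 ]
0.28 659 [-0.039 -0.095  0.28 ] [0.036 0.095 0.289]
```

The fingertips are actually at z≈0.172, and both the tips and the gripper body sit about 42 mm higher than the reported TCP implies. The lateral position agrees, so the fingers passed over the bar and the door didn't move. I'll trust the cameras for height: go back, lower a little and check the offset again.

Call:
move_arm(steps=[[[0,0,-0.02],0],[[0,0.05,-0.02],0],[[0,0.1,-0.02],0],[[0,0.15,-0.02],0],[[0,0.194,-0.02],0],[[0,0.194,-0.02],0],[[0,0.194,0.0],0],[[0,0.194,0.02],0],[[0,0.194,0.02],0],[[0,0.194,0.02],0]])

```text
time_s: 6.95
tool_pos: [0.5774, -0.0806, 0.1184]
tool_rot: [-180.0, 0.0, 8.9]
force: [0.6, 0.0, 0.6]
grip_width: 0.0007
```

```bash
cat > tip.py <<'E'
from h import *
o=env.get_obs();t=o["tool_pos"];a=np.radians(8.9);print(o["time_s"],t,o["force"])
p,d=env.read_camera("scene");X=cloud("scene",np.ones((480,640),bool),d)
L=X-t; L=np.c_[L[:,:2]@[[np.cos(a),-np.sin(a)],[np.sin(a),np.cos(a)]],X[:,2]]
m=(abs(L[:,0])<.1)&(abs(L[:,1])<.11)&(L[:,2]>.122)&(L[:,2]<.3);L=L[m]
for z in np.arange(.12,.28,.01):
    s=L[(L[:,2]>=z)&(L[:,2]<z+.01)]
    if len(s):print(round(z,3),len(s),s.min(0).round(3),s.max(0).round(3))
E
python3 tip.py
```

```text
6.95 [ 0.57739093 -0.08060013  0.11841971] [0.6122722  0.03923242 0.6416562 ]
0.12 588 [-0.1   -0.055  0.122] [0.1  0.11 0.13]
0.13 7 [0.052 0.039 0.132] [0.061 0.046 0.139]
0.14 14 [0.007 0.014 0.14 ] [0.061 0.046 0.15 ]
0.15 65 [ 0.001 -0.009  0.15 ] [0.06  0.049 0.16 ]
0.16 13 [-0.008 -0.011  0.16 ] [0.023 0.042 0.169]
0.17 8 [-0.009 -0.011  0.171] [ 0.01  -0.005  0.18 ]
0.18 5 [-0.008 -0.012  0.18 ] [ 0.01  -0.005  0.189]
0.19 1 [ 0.001 -0.012  0.191] [ 0.001 -0.012  0.191]
0.21 2 [-0.004 -0.083  0.218] [ 0.008 -0.027  0.219]
0.22 68 [-0.038 -0.087  0.221] [0.037 0.087 0.23 ]
0.23 129 [-0.035 -0.089  0.23 ] [0.039 0.085 0.24 ]
0.24 234 [-0.039 -0.092  0.24 ] [0.038 0.089 0.25 ]
0.25 146 [-0.035 -0.095  0.25 ] [0.038 0.094 0.26 ]
0.26 550 [-0.039 -0.096  0.26 ] [0.038 0.098 0.27 ]
0.27 96 [-0.027 -0.098  0.27 ] [0.038 0.083 0.28 ]
0.28 47 [-0.023 -0.019  0.28 ] [0.026 0.034 0.29 ]
```

The offset is the same here: the tip is at 0.151 when the reported TCP implies 0.110. I'll lower another 18 mm and push.

Call:
move_arm(steps=[[[0,0,0.018],0],[[0,0,0.018],0],[[0,0,0.018],0],[[0,-0.01,0.018],0],[[0,-0.02,0.018],0],[[0,-0.03,0.018],0],[[0,-0.04,0.018],0],[[0,-0.05,0.018],0],[[0,-0.065,0.018],0],[[0,-0.08,0.018],0],[[0,-0.095,0.018],0],[[0,-0.11,0.018],0],[[0,-0.125,0.018],0],[[0,-0.14,0.018],0],[[0,-0.15,0.018],0],[[0,-0.16,0.018],0],[[0,-0.17,0.018],0],[[0,-0.17,0.018],0]])

```text
time_s: 9.25
tool_pos: [0.5504, 0.0882, 0.1002]
tool_rot: [-179.9, 0.1, 9.0]
force: [0.1, -0.2, -0.8]
grip_width: 0.0006
```

Call:
move_arm(steps=[[[0,-0.004,0],0],[[0,-0.008,0],0],[[0,-0.012,0],0],[[0,-0.015,0],0],[[0,-0.015,0],0]])

```text
time_s: 9.88
tool_pos: [0.5487, 0.102, 0.1004]
tool_rot: [-180.0, 0.0, 8.9]
force: [0.7, -0.6, -0.7]
grip_width: 0.0004
```

```bash
python3 - <<'E'
from h import *
p,d=env.read_camera("top");q,e=env.read_camera("scene")
cv2.imwrite("pics/b2.png",cv2.resize(np.vstack([p[130:370],q[120:390]])[:,:,::-1],(750,598)))
E
```

```text
(no output)
```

View pics/b2.png

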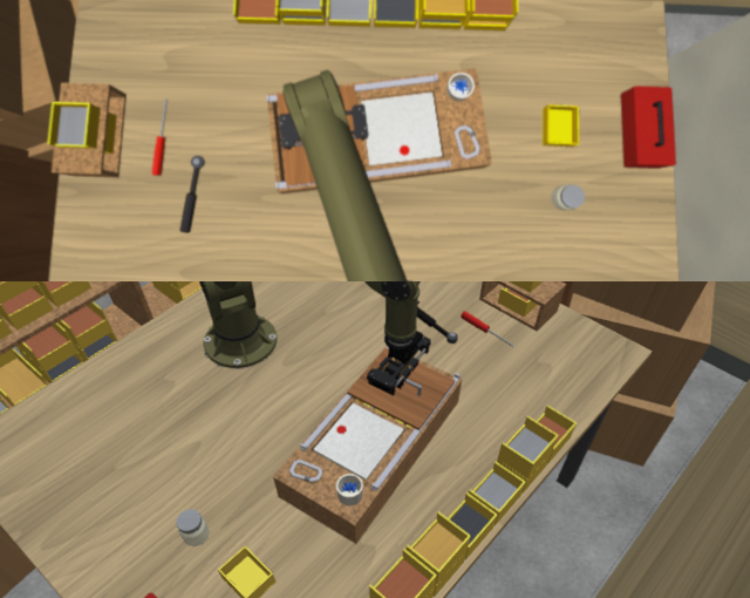

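The door has slid left and the lid and red dot (405,150) are uncovered. There was no clear stop force yet, so I'll push on gently.

Call:
move_arm(steps=[[[0,-0.003,0],0],[[0,-0.006,0],0],[[0,-0.009,0],0],[[0,-0.009,0],0]])

```text
time_s: 10.48
tool_pos: [0.5482, 0.1077, 0.1007]
tool_rot: [179.8, -0.0, 8.8]
force: [0.3, -6.9, 1.3]
grip_width: 0.0004
```

```bash
python3 - <<'E'
from h import *
p,d=env.read_camera("top");q,e=env.read_camera("scene")
a=np.radians(8.9);O=np.array([.5613,.0274]);Rm=np.array([[np.cos(a),-np.sin(a)],[np.sin(a),np.cos(a)]])
for c,im,dd in(("top",p,d),("scene",q,e)):
    r=im.astype(int);m=(r[:,:,0]>150)&(r[:,:,1]<70)&(r[:,:,2]<70)
    X=cloud(c,m,dd);X=X[(abs(X[:,2]-.1)<.015)&(abs(X[:,0]-.52)<.1)&(abs(X[:,1]+.08)<.1)]
    print("dot",c,len(X),X.mean(0),(X[:,:2].mean(0)-O)@Rm)
    X=cloud(c,np.ones((480,640),bool),dd);L=np.c_[(X[:,:2]-O)@Rm,X[:,2]]
    s=L[(abs(L[:,0])<.09)&(abs(L[:,2]-.118)<.006)&(abs(L[:,1])<.15)]
    print(" door own y range",np.percentile(s[:,1],[0,1,2,50,100]))
    s=L[(abs(L[:,0])<.055)&(abs(L[:,2]-.149)<.006)&(abs(L[:,1])<.15)];print(" bar",len(s),np.median(s,0) if len(s) else 0)
print(env.get_obs()["force"])
E
```

```text
dot top 33 [ 0.51878123 -0.08592637  0.10136821] [-0.05953961 -0.10538381]
 door own y range [-0.00576787  0.00025877  0.00063019  0.0231776   0.1499199 ]
 bar 0 0
dot scene 30 [ 0.51792    -0.08616331  0.10387516] [-0.06042712 -0.10548466]
 door own y range [-1.20988395e-01 -1.35414358e-04  4.58263052e-04  4.84070123e-02
  1.49961496e-01]
 bar 41 [0.02319178 0.09280481 0.15170841]
[ 0.72865588 -5.1273271   0.71940995]
```

A −6.9 N stop force and the door edge at own y≈0 confirm the door is at its stop. The dot measures (0.519, −0.086), and the two cameras agree within 1 mm. I'll back off and go above it.

Call:
move_arm(steps=[[[0,0.015,0],0],[[0,0.015,-0.05],0],[[0,0.015,-0.06],0],[[-0.03,0.065,-0.06],0],[[-0.059,0.115,-0.06],0],[[-0.059,0.165,-0.06],0],[[-0.059,0.19,-0.06],0],[[-0.059,0.19,-0.06],0],[[-0.059,0.19,-0.02],0],[[-0.059,0.19,-0.01],0],[[-0.059,0.19,-0.01],0]])

```text
time_s: 11.95
tool_pos: [0.518, -0.0852, 0.1102]
tool_rot: [-179.9, 0.1, 9.0]
force: [0.0, 0.3, 0.8]
grip_width: 0.0006
```

```bash
sed -i 's/>.122/>.107/;s/arange(.12/arange(.10/' tip.py; python3 tip.py | head -12; python3 - <<'E'
from h import *
q,e=env.read_camera("scene")
cv2.imwrite("pics/b3.png",cv2.resize(q[160:340,220:440],None,fx=3,fy=3)[:,:,::-1])
E
```

```text
11.95 [ 0.51804398 -0.08523312  0.11016409] [0.00634746 0.30062986 0.79507454]
0.1 188 [-0.053 -0.109  0.107] [0.1   0.109 0.11 ]
0.11 131 [-0.053 -0.105  0.11 ] [0.099 0.11  0.12 ]
0.12 28 [-0.048 -0.101  0.12 ] [0.073 0.11  0.127]
0.14 7 [-0.004 -0.009  0.147] [0.01  0.011 0.149]
0.15 14 [-0.011 -0.011  0.15 ] [0.01  0.011 0.16 ]
0.16 10 [-0.008 -0.01   0.161] [ 0.011 -0.001  0.169]
0.17 5 [-0.007 -0.01   0.173] [ 0.01  -0.008  0.18 ]
0.18 1 [-0.005 -0.012  0.182] [-0.005 -0.012  0.182]
0.2 1 [ 0.009 -0.025  0.206] [ 0.009 -0.025  0.206]
0.21 37 [-0.031 -0.087  0.214] [0.036 0.084 0.22 ]
0.22 118 [-0.035 -0.089  0.22 ] [0.038 0.086 0.23 ]
```

View pics/b3.png

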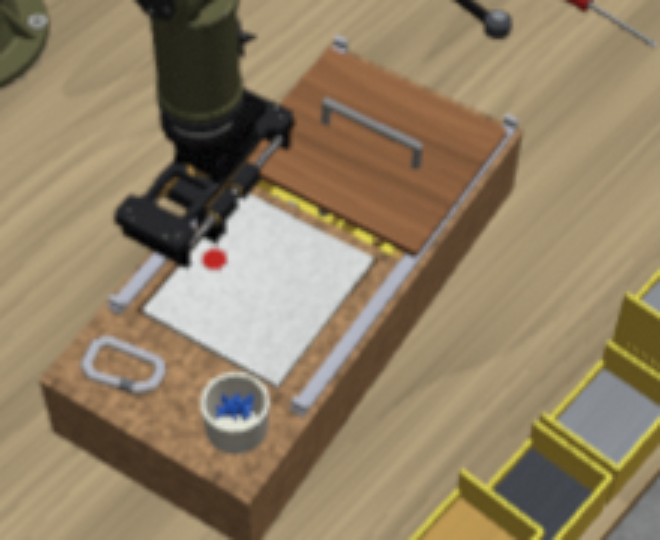

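The door is at its stop, the lid is shut and the dot is free at (213,259), with the fingertips about 43 mm above it. I'll lower to near contact and then press in small steps.

Call:
move_arm(steps=[[[0,0,0.02],0],[[0,0,0.035],0],[[0,0,0.04],0],[[0,0,0.043],0],[[0,0,0.045],0],[[0,0,0.047],0],[[0,0,0.047],0]])

```text
time_s: 12.92
tool_pos: [0.5186, -0.0866, 0.0638]
tool_rot: [180.0, -0.0, 8.9]
force: [-1.8, -0.2, 4.4]
grip_width: 0.0007
```

Call:
move_arm(steps=[[[0,0,0.001],0],[[0,0,0.002],0],[[0,0,0.003],0],[[0,0,0.004],0],[[0,0,0.004],0]])

```text
time_s: 13.55
tool_pos: [0.5187, -0.0867, 0.0615]
tool_rot: [179.9, 0.0, 8.9]
force: [-7.9, 1.2, 17.5]
grip_width: 0.0002
```

At 17.5 N the lid is on its stop, well past the catch. I'll withdraw upward.

Call:
move_arm(steps=[[[0,0,-0.005],0],[[0,0,-0.015],0],[[0,0,-0.03],0],[[0,0,-0.05],0],[[0,0,-0.08],0],[[0,0,-0.12],0],[[0,0,-0.16],0],[[0,0,-0.2],0],[[-0.04,0,-0.2],0],[[-0.04,0,-0.2],0],[[-0.04,0,-0.2],0]])

```text
time_s: 14.92
tool_pos: [0.4792, -0.0927, 0.2599]
tool_rot: [180.0, -0.0, 8.9]
force: [-0.1, 0.3, 0.3]
grip_width: 0.0009
```

```bash
python3 - <<'E'
from h import *
q,e=env.read_camera("scene")
cv2.imwrite("pics/b4.png",cv2.resize(q[120:420,160:460],(600,600))[:,:,::-1])
a=np.radians(8.9);O=np.array([.5613,.0274]);Rm=np.array([[np.cos(a),-np.sin(a)],[np.sin(a),np.cos(a)]])
X=cloud("scene",np.ones((480,640),bool),e);L=np.c_[(X[:,:2]-O)@Rm,X[:,2]]
s=L[(L[:,0]>-.06)&(L[:,0]<.06)&(abs(L[:,1]+.1)<.06)&(L[:,2]<.19)&(L[:,2]>.08)]
print("lid angle",-np.arctan(np.polyfit(s[:,0],s[:,2],1)[0]),len(s))
s=L[(abs(L[:,0])<.055)&(abs(L[:,2]-.151)<.006)&(abs(L[:,1]-.09)<.06)];print("bar",len(s),np.median(s,0))
print(env.get_obs()["force"],env.get_obs()["tool_pos"])
E
```

```text
lid angle 0.3961731271696503 1606
bar 88 [0.0006311  0.09420875 0.15238373]
[-0.33136696 -0.29734167  0.68232238] [ 0.47939177 -0.09252902  0.25960036]
```

View pics/b4.png

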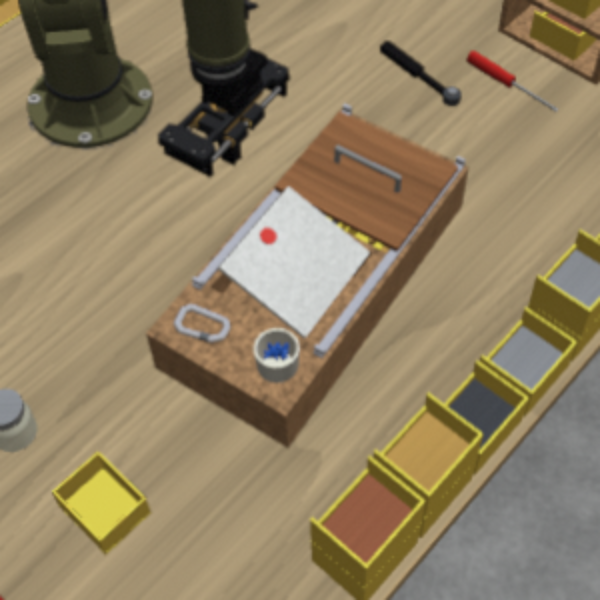

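The lid stands ajar with its dot at (268,236), and the door is at its stop. The cup (276,352), carabiner (202,322) and the other loose things are where they were, and the gripper is clear.

```bash
python3 -c "
from cell import env
print(env.sign_off())"
```

```text
the job is handed in; nothing more can be done
None
```

I pushed the door to its left-hand stop, pressed the lid on its red dot until it hit its stop and withdrew upward. The lid sprang ajar, and I handed the job in at about 15 s; no verdict was reported.

- **Lid:** it measured 0.396 rad in the last depth image.
- **Door:** the handle bar was at own y ≈ 0.094 m, within about 1 mm of where the stop should put it. A stop force of about 7 N was felt when the door reached it.
- **Loose things:** they looked unmoved in the last picture. I judged this by eye and did not measure each one.
- **Gripper:** it ended well clear of everything, with no contact force.

**What disagreed:** the reported tool height read about 41 mm lower than the cameras showed. The first push therefore passed over the handle without touching it. I went by the camera heights from then on, and the second push worked.

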